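# Read out an electronic lock controller with a contact wand

### The arm

A 7-joint arm with a two-finger parallel gripper is mounted at the origin on the work surface. World frame = base frame: x ahead of the robot, y to its left, z up, the work surface at z = 0. Lengths are in m, angles in degrees, forces in N, time in s.
With the tool pointing down it reaches from about 0.425 to 0.875 m from the base axis. Payload 4.7 kg.
Tool frame: the origin (TCP) lies midway between the tips of the shut fingers; the grasp point (between the pads) lies 19 mm behind it; z points along the fingers, y is the line along which they close (so a half turn about z gives the same grasp; the last joint's range is limited). The gripper opens to 87 mm and grips with 3 to 60 N. Pads are 19 mm wide; open, the fingers measure 117 mm over their backs; the gripper's body (75 mm by 190 mm) begins 51 mm behind the grasp point.
Start: joints at [74.146, 18.392, -4.016, 83.108, 1.295, 78.541, -3.26], TCP at [0.186, -0.623, 0.223] pointing down, gripper open.
Joint ranges: [-163.93, 163.93], [-17.29, 119.83], [-79.2, 71.16], [3.27, 140.29], [-89.18, 269.18], [5.43, 117.66], [-154.24, 154.24]. Speed limits (degrees/s): [147.25, 147.25, 180, 180, 180, 180, 180].

### API

Orientations are given as [roll, pitch, yaw] about the fixed x, y, z axes, in that order (R = Rz(yaw) Ry(pitch) Rx(roll)).
In Python, from cell import env, viewer, boxes_of, masks_of gives the robot as it stands. The module is installed in compiled form; this text tells all that it offers.
- The arm moves only by the tool apply_moves, never from a script. Its argument "moves" is a list of rows, each a list of 7 numbers: the shift along the tool's x, y, z scaled (see below), then the turn, a rotation vector about the tool's x, y, z scaled (see below), then the opening, from 0 (shut) to 1 (fully open). A call has 1 to 20 rows; each row is the pose to reach, as a shift and turn from the pose commanded when the call began, along the tool's axes at that moment; what a row does not reach only later rows make up. The controller multiplies each number of a shift by 0.2 m and each number of a turn by 1.5 rad. A row lasts 1/10 s, in which the tool goes at most 50 mm and 8.59 degrees, less where a joint would pass 70% of its speed; a pose out of reach is approached as far as the arm can. A call with a number of a shift or a turn outside -1 to 1 is refused whole. A call with a gripper value outside its range is refused whole. The fingers move at their own pace and stop on an object; "grip_force" is the grip in N (left out, the last holds). Time passes only in rows, so rows that repeat a pose let the fingers close. It gives the time, the measured TCP pose, the force, the opening and the grip force at its end, in the units of the state.
- env.get_obs(): the state, without advancing time (a new reading comes with each control period).
- viewer.read_camera(name): name is "scene" or "top" or "wrist"; returns the picture (480x640x3 uint8, red, green, blue); there is no depth.
- viewer.get_calibration(name): a dict with "fov_y" (degrees; the focal length in pixels is half the picture's height over the tangent of half this angle, whatever the lens; pixels are square), "cx", "cy" (the principal point, pixels), "position" and "orientation" of the camera in the world. Camera axes: x right, y up, looking along -z (the intrinsics and any distortion apply to the point x, -y, -z); pixel columns grow to the right and rows downward; lengths in m; the calibration is good to about 2 mm. A picture is of the moment at which its call begins: read the wrist's pose just before it. get_calibration takes no time and is no camera call; for the wrist camera it gives the pose at the moment of the call.
- env.sign_off(): hands the job in; it is judged then, once.
Trained networks look in the newest picture that a camera, given by its name, has taken for a name from the list of things; names that differ only in an ending like _2 or _b are one class to them, and where a whole thing is asked for, a point or a joint stands for the part that bears it (a point fixed in the world has none). Each returns a list of dicts, best first, with "conf" (0 to 1); they miss things now and then, are a little off and sometimes report something else, mostly with a low value. They report only what shows in the picture. A call takes as long as a camera call. They do not tell look-alikes from the thing itself.
- boxes_of(camera, target): "location" ([column, row] in pixels, amid what is visible of it).
- masks_of(camera, target): "pixels" (480x640 bool, what is visible of it) and "location" ([column, row] in pixels, amid what is visible of it).
The state is a dict: "time_s": time; "qpos": joint angles; "joint_velocities": joint speeds; "effort": joint torques, N m; "tool_pos": TCP position; "tool_rot": TCP orientation; "force": force on the tool from outside, world axes, zero at the start; "wrist_torque": the same for the moment, N m; "grip_width": finger opening in m; "grasp_force": force on a finger pad.
Only numpy, scipy, OpenCV 4.12 (cv2) and the standard library are available. Lean on these libraries where they do the work, as an engineer would, in place of code of your own. Each camera call takes 0.05 s, during which the arm holds its last target. There are 200 camera calls.

### The job

Swing the door of the lock control cabinet wide open, then take the orange reading wand out of its cradle and hold its steel tip on the red dot in the middle of the yellow-ringed spring contact inside, square to the contact's sloping face, pressing lightly so that the contact goes in about half-way. Finish while still holding the wand pressed there: do not let go or put it back, never press hard, and leave the padlock, the lock cylinder and the carton alone.

Things in the scene. Friction and masses are not known exactly. Their poses are not given: they have to be found in the camera images.
- cabinet: Grey lock control cabinet, fixed to the bench, 160 deep (x) by 220 wide (y) by 150 high mm, top cover off, so open from above; walls and floor 8 to 10 mm thick. Origin: centre of its underside. The white door closes its -x side (front); x points to its back, z up. Place and yaw vary.
- door (a joint): Angle of the white upright door (216 wide, 144 high, 12 mm thick), rad: 0 shut, grows as it swings out to the cabinet's front (-x) about an upright hinge at the front's +y edge, at most 1.9; 1.2 or more is wide open. Starts up to 0.35 ajar. Stiff hinge, no spring (about 1 N at the handle): it stays where it is left.
- door_handle (a point): Grip point on the door handle, an upright round dark steel post 14 mm thick, its axis 44 mm off the door's outer face and 182 mm from the hinge axis. The post's top is free, 20 mm above this point (2 mm above the cabinet's walls); its carrying arm is 45 mm below: pinch it from above in any direction; it turns in the grip as the door swings. -x points out of the door's outer face.
- door_hinge (a point): Point on the door's upright hinge axis, at the height of door_handle. Seen from above the door opens clockwise about it.
- contact_spot (a point): Red dot (8 mm) at the middle of the flat steel spring contact, a 30 mm disc standing 16 mm proud of a black reader, a 53 mm yellow ring round it. z: outward normal, leaning 35 degrees from upright to the cabinet's front; y level. Moves with the contact. About 40 mm behind the shut door (which bars a square approach), 77 mm above the bench; place and yaw in the cabinet vary.
- reader: Black reader housing that carries the contact, fixed in the cabinet, about 80 x 80 x 75 mm. Origin: centre of its underside; -x is the side towards which the contact slopes, z up.
- contact (a joint): How far the spring contact is pushed in along its normal, m: 0 out, 0.012 at its stop. Spring of 400 N/m: about 0.5 N starts it, about 2.8 N half-way (0.006), 5 N at the stop.
- wand_grip (a point): Middle of the orange grip of the loose reading wand: 24 mm square, reaching 37 mm above and below this point; grip it across either pair of flat sides. z runs along the wand from tip to top; x, y are square to the flat sides. The wand (140 mm long, 100 to 200 g) starts upright in the cradle with the grip clear above it; lift it straight up by 65 mm or more to free it.
- wand_tip (a point): Centre of the flat end of the wand's steel tip (14 mm diameter), 103 mm below wand_grip along the wand; same axes. From the tip: steel nose to 28 mm, black body 24 mm square to 60 mm, black collar 36 mm square to 66 mm (rests on the cradle's rim), orange grip to 140 mm.
- cradle: Grey cradle fixed to the bench: block 60 x 60 mm, 70 mm high, on a foot 90 x 90 mm, with a square socket of 28 mm in which the wand hangs by its collar, tip 10 mm above the bench. Origin: centre of its underside; the flat sides of the wand are square to its x and y axes.
- padlock: Loose bystander: brass padlock standing upright, 22 x 50 x 71 mm. Origin: centre of its underside.
- cylinder: Loose bystander: steel lock cylinder standing on its 44 mm flange, 42 mm high. Origin: centre of its underside.
- carton: Loose bystander: small cardboard carton with a blue band, 100 x 70 x 55 mm. Origin: centre of its underside.
Not all that is in view belongs to the job. Leave any green, purple or turquoise look-alike of the cradle alone.

How it is judged (in metres and radians):
On the way, in this order (a step that is already met when the one before it is completed fails the run):
1. the cabinet door is swung wide open (1.2 rad or more) (value of joint door above 1.2 rad and contact force between wand and cradle above 0.1 N), for 0.2 s.
2. the wand is out of its cradle, in the gripper (height (world z) of wand_tip above 0.072 m and contact force between the fingers and wand above 1 N), for 0.2 s.
At the end, for the whole second after the job is handed in: The door is open by 1.2 rad or more; the gripper holds the wand, clear of cradle and cabinet and at rest, its tip within 11 mm of the red dot, its length within 0.2 rad of the contact's normal, the contact pushed in by 2.5 to 10.5 of its 12 mm with 0.5 to 8 N (value of joint door above 1.2 rad and distance between wand_tip and contact_spot below 0.011 m and angle between the z axis of wand_tip and the z axis of contact_spot, either way round below 0.2 rad and value of joint contact between 0.0025 and 0.0105 m and contact force between wand and contact between 0.5 and 8 N and contact force between the fingers and wand above 1 N and contact force between wand and cradle below 0.1 N and contact force between wand and cabinet below 0.1 N and linear speed of wand below 0.02 m/s); the arm keeps its last pose, push and grip.
It fails at once if the wand is pressed on the contact with more than 15 N (contact force between wand and contact above 15 N).
It fails at once if the padlock is moved by more than 20 mm (distance of padlock from where it was at the start of the episode above 0.02 m).
It fails at once if the cylinder is moved by more than 20 mm (distance of cylinder from where it was at the start of the episode above 0.02 m).
It fails at once if the carton is moved by more than 20 mm (distance of carton from where it was at the start of the episode above 0.02 m).
It also fails if it takes over 58 s, if anything falls off the work surface, if the arm or the gripper's body presses on something with over 40 N, if the wrist force passes 120 N, or if a joint passes its speed limit or range.

## Working session

There is one attempt and no reset: what is moved stays moved. The work goes in short steps, Python scripts to look and compute and a tool call to move; the robot and the scene stay as the last step left them, time stands still between calls to the robot, and variables do not carry over. Pictures are saved under pics/ and viewed, at most 10 in all, crops included, and the job is handed in when it is done.

Besides the shell and the picture viewer there is one more tool, called after "Request:" by a JSON object that holds its "method" and its "body". apply_moves: Moves the arm, as the interface text tells. Shifts and turns lie within -1 to 1; 1 stands for 0.2 m of shift or 1.5 rad of turn. Its arguments: {"type":"object","properties":{"moves":{"type":"array","items":{"type":"array","items":{"type":"number","minimum":-1,"maximum":1}}},"grip_force":{"type":"number"}},"required":["moves"]}

```bash
mkdir -p pics; cat > h.py <<'E'
import numpy as np, cv2
from scipy.spatial.transform import Rotation as R
from cell import env, viewer, boxes_of, masks_of
def K(c):
    f=240/np.tan(np.radians(c['fov_y'])/2); return f
def Rm(o):
    o=np.array(o,float)
    if o.shape==(3,3): return o
    if o.size==4: return R.from_quat(o).as_matrix()
    return R.from_euler('xyz',o,degrees=True).as_matrix()
def ray(c,px):
    f=K(c); d=np.array([(px[0]-c['cx'])/f,-(px[1]-c['cy'])/f,-1]); return np.array(c['position']),Rm(c['orientation'])@d
def atz(c,px,z):
    p,d=ray(c,px); return p+d*(z-p[2])/d[2]
def proj(c,P):
    q=Rm(c['orientation']).T@(np.array(P)-np.array(c['position'])); f=K(c)
    return np.array([c['cx']+f*q[0]/-q[2], c['cy']-f*q[1]/-q[2]])
def tri(obs):
    A=np.zeros((3,3));b=np.zeros(3)
    for c,px in obs:
        p,d=ray(c,px); d/=np.linalg.norm(d); M=np.eye(3)-np.outer(d,d); A+=M;b+=M@p
    return np.linalg.solve(A,b)
E
python3 - <<'E'
from h import *
print(env.get_obs())
for n in ['scene','top','wrist']:
    im=viewer.read_camera(n); cv2.imwrite(f'pics/{n}0.png',im[:,:,::-1]); print(n,viewer.get_calibration(n))
    if n=='wrist': continue
    for t in ['cabinet','door','door_handle','door_hinge','contact_spot','wand_grip','wand_tip','cradle','reader','padlock','cylinder','carton']:
        try: print(t,[(round(b['conf'],2),np.round(b['location'],1).tolist()) for b in boxes_of(n,t)[:3]])
        except Exception as e: print(t,e)
E
```

```text
{'time_s': 0.0, 'qpos': array([74.14608985, 18.43645052, -4.01481592, 83.17568198,  1.29464336,
       78.54154832, -3.26208715]), 'joint_velocities': array([ 0.01592925,  0.05846329,  0.04003797,  0.03623821, -0.07013597,
        0.05329714,  0.0663277 ]), 'effort': array([ 1.89170796e-04, -4.91285706e+01, -4.03959313e-01, -3.12524378e+01,
       -6.40598964e-02,  4.39020200e-02,  2.11754282e-04]), 'tool_pos': array([ 0.18615232, -0.62218461,  0.22148416]), 'tool_rot': array([-1.79891542e+02,  5.76565888e-03,  1.66608450e+01]), 'force': array([ 0.67876806,  0.89308115, -0.01683604]), 'wrist_torque': array([ 0.03325604, -0.01361257,  0.01360949]), 'grasp_force': 0.0, 'grip_width': 0.08706760603078023}
scene {'fov_y': 44.95152979286727, 'cx': 308.66572037841917, 'cy': 238.37019499324, 'position': array([ 1.28360555, -0.81657718,  0.9727079 ]), 'orientation': array([48.53915885, -0.28037277, 51.61859652])}
cabinet [(0.79, [420.2, 243.8])]
door [(0.65, [401.5, 216.9])]
door_handle [(0.91, [402.6, 216.6])]
door_hinge [(0.97, [400.5, 216.2])]
contact_spot [(0.63, [410.4, 245.7])]
wand_gri
[... 545 characters left out ...]
(0.62, [226.6, 224.1]), (0.55, [368.1, 256.7])]
door_handle [(0.57, [224.1, 229.7])]
door_hinge [(0.74, [227.4, 223.6])]
contact_spot [(0.64, [239.6, 197.8])]
wand_grip [(0.82, [366.8, 258.2])]
wand_tip [(0.75, [371.6, 259.4])]
cradle [(0.94, [500.8, 326.7]), (0.9, [363.3, 267.1]), (0.8, [325.1, 176.3])]
reader [(0.97, [242.6, 190.7]), (0.5, [227.8, 221.9])]
padlock [(0.52, [288.4, 316.3]), (0.21, [354.8, 332.7])]
cylinder [(0.5, [355.4, 332.7])]
carton [(0.76, [382.0, 191.3])]
wrist {'fov_y': 64.05806634023342, 'cx': 309.2279789349328, 'cy': 239.05149573974, 'position': array([ 0.25410145, -0.60326616,  0.38501952]), 'orientation': array([-1.49341778e+01, -3.34303240e-02, -7.32960938e+01])}
```

View pics/top0.png

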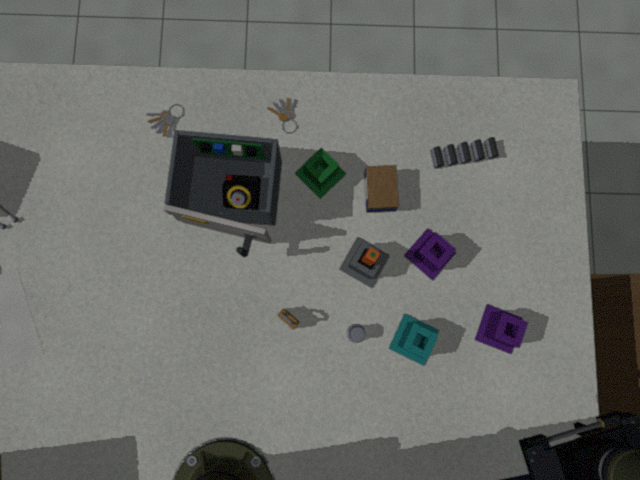

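View pics/scene0.png

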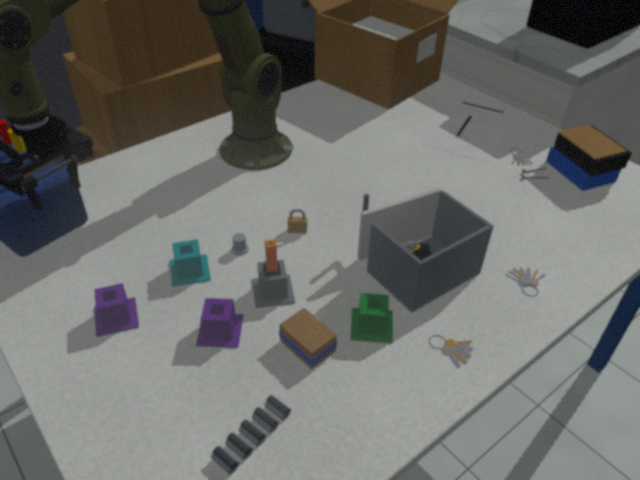

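The top view shows the cabinet at (222,180) with its front facing the robot, the handle at (243,250) and the yellow ring at (238,197). The grey cradle holding the orange wand is at (365,262). The green (320,172), purple (430,253) and (500,328), and turquoise (414,339) cradles are look-alikes: all are empty and coloured, so the grey one with the wand is the one meant. I'll confirm with one crop.

```bash
python3 - <<'E'
from h import *
im=cv2.imread('pics/top0.png'); c=im[120:345,150:410]; c=cv2.resize(c,None,fx=2.6,fy=2.6,interpolation=cv2.INTER_CUBIC)
c=cv2.convertScaleAbs(c,alpha=1.6,beta=10); cv2.imwrite('pics/crop1.png',c)
im=cv2.imread('pics/scene0.png'); c=im[170:320,230:510]; c=cv2.resize(c,None,fx=2.8,fy=2.8,interpolation=cv2.INTER_CUBIC)
c=cv2.convertScaleAbs(c,alpha=1.6,beta=10); cv2.imwrite('pics/crop2.png',c)
E
```

```text
(no output)
```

View pics/crop1.png

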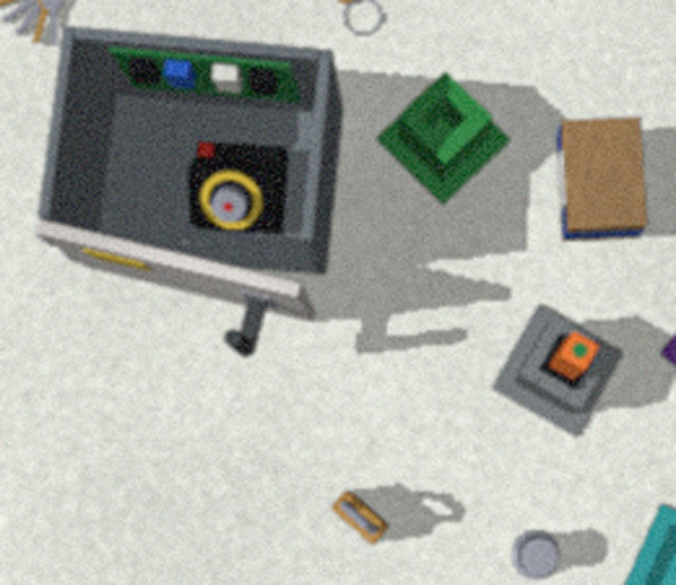

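View pics/crop2.png

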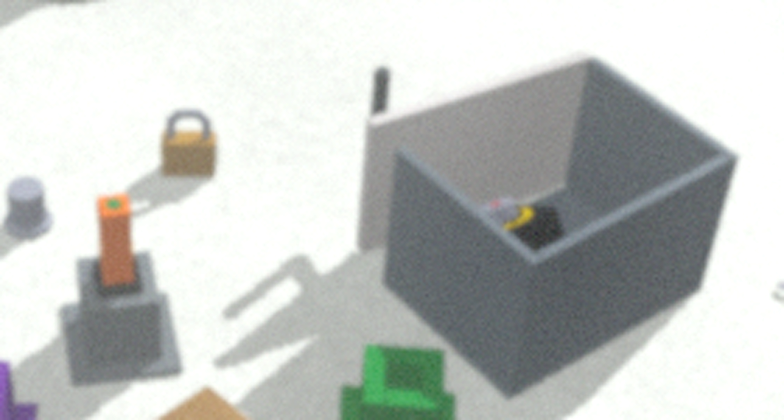

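The crops confirm that the grey cradle holds the orange wand: its green-dotted top is at crop (580,350). The handle post top is at crop (238,340) and the red dot at crop (228,207).

```bash
python3 - <<'E'
from h import *
ct=viewer.get_calibration('top'); cs=viewer.get_calibration('scene')
T=lambda x,y:(150+x/2.6,120+y/2.6); S=lambda x,y:(230+x/2.8,170+y/2.8)
for n,(p,z) in dict(handle=((238,340),.152),BL=((68,30),.15),BR=((333,52),.15),FR=((326,270),.15),FL=((42,222),.15),doorR=((303,290),.147),dot=((228,207),.077),wtop=((580,350),.15),cr1=((542,305),.01),cr2=((622,352),.01),cr3=((578,434),.01),cr4=((495,385),.01),padl=((358,515),.05),cyl=((537,553),.04),gr1=((443,75),.07)).items():
    print(n,atz(ct,T(*p),z).round(4))
print('tri handle',tri([(ct,T(238,340)),(cs,S(382,72))]).round(4))
print('tri dot',tri([(ct,T(228,207)),(cs,S(495,205))]).round(4))
print('tri wtop',tri([(ct,T(580,350)),(cs,S(114,204))]).round(4))
E
```

```text
handle [ 0.5178 -0.04    0.152 ]
BL [0.7689 0.1088 0.15  ]
BR [ 0.756  -0.1067  0.15  ]
FR [ 0.5755 -0.1069  0.15  ]
FL [0.6091 0.1194 0.15  ]
doorR [ 0.5595 -0.0889  0.147 ]
dot [ 0.6425 -0.0151  0.077 ]
wtop [ 0.5159 -0.3088  0.15  ]
cr1 [ 0.574  -0.2933  0.01  ]
cr2 [ 0.5324 -0.3663  0.01  ]
cr3 [ 0.4573 -0.3265  0.01  ]
cr4 [ 0.4999 -0.2513  0.01  ]
padl [ 0.3824 -0.133   0.05  ]
cyl [ 0.3528 -0.2873  0.04  ]
gr1 [ 0.768 -0.198  0.07 ]
tri handle [ 0.5198 -0.0375  0.1495]
tri dot [ 0.6433 -0.0143  0.0751]
tri wtop [ 0.5166 -0.3081  0.1494]
```

Request:
{"method": "apply_moves", "body": {"moves": [[0.81,-0.77,0,0,0,0,0.55],[0.81,-0.77,0,0,0,0,0.55],[0.81,-0.77,0,0,0,0,0.55],[0.81,-0.77,0,0,0,0,0.55],[0.81,-0.77,0,0,0,0,0.55]], "grip_force": 10}}

```text
time_s: 1.85
tool_pos: [0.3005, -0.4243, 0.223]
tool_rot: [-180.0, -0.1, 17.0]
force: [-0.2, 0.2, 0.0]
grip_width: 0.0548
grasp_force: 0.0
```

Request:
{"method": "apply_moves", "body": {"moves": [[0.81,-0.77,0,0,0,0,0.55],[0.81,-0.77,0,0,0,0,0.55],[0.81,-0.77,0,0,0,0,0.55],[0.81,-0.77,0,0,0,0,0.55],[0.81,-0.77,0,0,0,0,0.55]]}}

```text
time_s: 2.35
tool_pos: [0.4108, -0.23, 0.2231]
tool_rot: [180.0, -0.1, 17.0]
force: [-0.6, 0.2, 0.0]
grip_width: 0.0481
grasp_force: 0.0
```

Request:
{"method": "apply_moves", "body": {"moves": [[0.75,-0.77,0,0,0,0,0.55],[0.75,-0.77,0,0,0,0,0.55],[0.75,-0.77,0,0,0,0,0.55],[0.75,-0.77,0,0,0,0,0.55],[0.75,-0.77,0,0,0,0,0.55],[0.75,-0.77,0,0,0,0,0.55]]}}

```text
time_s: 2.95
tool_pos: [0.5088, -0.0405, 0.2228]
tool_rot: [-179.9, -0.1, 17.0]
force: [-0.9, -0.4, 0.3]
grip_width: 0.0478
grasp_force: 0.0
```

```bash
cat >> h.py <<'E'
def go(P,rpy=None):
    "row values (shift/0.2, rotvec/1.5) to world pose P,rpy"
    o=env.get_obs(); R0=R.from_euler('xyz',o['tool_rot'],degrees=True); s=R0.inv().apply(np.array(P)-o['tool_pos'])/.2
    r=np.zeros(3) if rpy is None else (R0.inv()*(rpy if isinstance(rpy,R) else R.from_euler('xyz',rpy,degrees=True))).as_rotvec()/1.5
    return np.r_[s,r].round(3)
def see(n,f,ts=()):
    c=viewer.get_calibration(n); im=viewer.read_camera(n); cv2.imwrite(f,im[:,:,::-1])
    out={t:[(round(b['conf'],2),np.round(b['location'],1).tolist()) for b in boxes_of(n,t)[:2]] for t in ts}
    return c,im,out
E
python3 - <<'E'
from h import *
o=env.get_obs(); print(o['time_s'],o['tool_pos'],o['tool_rot'],o['force'])
c,im,out=see('wrist','pics/w1.png',['door_handle','contact_spot','door_hinge'])
print(c['position'],c['orientation'],out)
for P in [(.518,-.04,.152),(.607,.12,.15),(.643,-.0145,.077)]: print(proj(c,P))
E
```

```text
2.95 [ 0.50884523 -0.04053475  0.22277836] [-1.79948107e+02 -5.88809788e-02  1.70294518e+01] [-0.89273173 -0.4026398   0.27040343]
[ 0.57635841 -0.02088087  0.38531402] [-1.48689259e+01  1.83811132e-02 -7.29322170e+01] {'door_handle': [(0.88, [266.3, 112.4])], 'contact_spot': [(0.85, [329.4, 44.0])], 'door_hinge': [(0.98, [266.4, 116.0])]}
[311.17371859 238.21421861]
[79.04047042  3.25211776]
[327.72900664  44.60850983]
```

View pics/w1.png

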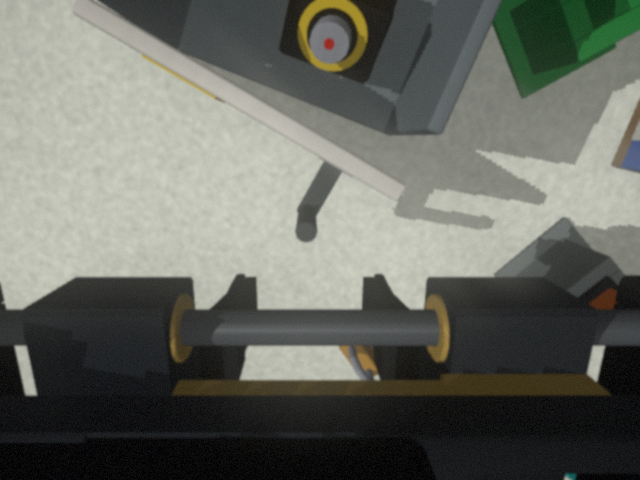

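The wrist view shows the handle post top at (306,230), the door's hinge end at about (79,5), and the red dot at (329,44). All agree with the earlier estimates.

```bash
python3 - <<'E'
from h import *
c=viewer.get_calibration('wrist')
h=atz(c,(306,230),.152); print('handle',h)
print('dot',atz(c,(329,44),.077),'doorR',atz(c,(402,188),.147),'doorL',atz(c,(79,5),.147),'cabFR',atz(c,(398,120),.15))
h[2]=.115; print(go(h-[0,0,0]))
H=np.array([.607,.121]); v=h[:2]-H; print('rad',np.linalg.norm(v),np.degrees(np.arctan2(v[1],v[0])))
R0=R.from_euler('xyz',env.get_obs()['tool_rot'],degrees=True)
for a in np.arange(0,81,8):
    t=-np.radians(a); q=np.array([[np.cos(t),-np.sin(t)],[np.sin(t),np.cos(t)]])@v+H
    print(a,q.round(3),np.linalg.norm(q).round(3),(R0.inv().apply(np.r_[q-h[:2],0])/.2).round(3))
E
```

```text
handle [ 0.52076696 -0.0411333   0.152     ]
dot [ 0.64214551 -0.02235782  0.077     ] doorR [ 0.56220058 -0.09091108  0.147     ] doorL [0.60638278 0.1145773  0.147     ] cabFR [ 0.5991173  -0.07415009  0.15      ]
[ 0.071 -0.006  0.537  0.     0.     0.   ]
rad 0.18363916585099313 -118.00695234648856
0 [ 0.521 -0.041] 0.522 [-0.  0.  0.]
8 [ 0.499 -0.028] 0.5 [-0.085 -0.096 -0.   ]
16 [ 0.479 -0.011] 0.48 [-0.156 -0.203 -0.   ]
24 [0.462 0.008] 0.462 [-0.211 -0.318 -0.   ]
32 [0.448 0.029] 0.449 [-0.249 -0.441 -0.   ]
40 [0.437 0.052] 0.44 [-0.27  -0.567 -0.   ]
48 [0.429 0.077] 0.436 [-0.274 -0.695 -0.   ]
56 [0.424 0.102] 0.436 [-0.259 -0.822 -0.   ]
64 [0.423 0.127] 0.442 [-0.227 -0.946 -0.001]
72 [0.426 0.153] 0.453 [-1.780e-01 -1.065e+00 -1.000e-03]
80 [0.432 0.178] 0.467 [-1.130e-01 -1.175e+00 -1.000e-03]
```

```bash
python3 - <<'E'
from h import *
c=dict(viewer.get_calibration('wrist')); print(c['position'],c['orientation'])
c['position']=np.array([ 0.57635841,-0.02088087,0.38531402]); c['orientation']=[-14.8689259,0.0183811132,-72.9322170]
h=atz(c,(306,230),.152); print('handle',h)
print('dot',atz(c,(329,44),.077),'doorR',atz(c,(402,188),.147),'doorL',atz(c,(79,5),.147))
h[2]=.115; print(env.get_obs()['tool_pos'],go(h))
H=np.array([.606,.121]); v=h[:2]-H; print('rad',np.linalg.norm(v),np.degrees(np.arctan2(v[1],v[0])))
R0=R.from_euler('xyz',env.get_obs()['tool_rot'],degrees=True)
for a in np.arange(0,81,5):
    t=-np.radians(a); q=np.array([[np.cos(t),-np.sin(t)],[np.sin(t),np.cos(t)]])@v+H
    print(a,q.round(3),np.linalg.norm(q).round(3),(R0.inv().apply(np.r_[q-h[:2],0])/.2).round(3))
E
```

```text
[ 0.57534262 -0.02672833  0.38478895] [-1.49750620e+01 -6.99570080e-02 -7.34573451e+01]
handle [ 0.5221255  -0.03534197  0.152     ]
dot [ 0.64366036 -0.01526598  0.077     ] doorR [ 0.56409928 -0.08480326  0.147     ] doorL [0.60652301 0.12169166 0.147     ]
[ 0.50746737 -0.04615798  0.22242428] [ 0.086 -0.031  0.537  0.     0.     0.   ]
rad 0.17741967960261532 -118.21271372011836
0 [ 0.522 -0.035] 0.523 [-0.  0.  0.]
5 [ 0.509 -0.027] 0.51 [-0.053 -0.057 -0.   ]
10 [ 0.496 -0.018] 0.497 [-0.1   -0.118 -0.   ]
15 [ 0.485 -0.008] 0.485 [-0.142 -0.183 -0.   ]
20 [0.474 0.003] 0.474 [-0.178 -0.251 -0.   ]
25 [0.464 0.015] 0.464 [-0.208 -0.323 -0.   ]
30 [0.455 0.028] 0.456 [-0.232 -0.397 -0.   ]
35 [0.448 0.041] 0.449 [-0.249 -0.472 -0.   ]
40 [0.441 0.055] 0.445 [-0.259 -0.549 -0.   ]
45 [0.436 0.07 ] 0.442 [-0.263 -0.626 -0.   ]
50 [0.432 0.085] 0.441 [-0.26  -0.703 -0.   ]
55 [0.43 0.1 ] 0.441 [-0.25 -0.78 -0.  ]
60 [0.429 0.115] 0.444 [-0.234 -0.856 -0.   ]
65 [0.429 0.131] 0.448 [-0.211 -0.93  -0.001]
70 [0.43  0.146] 0.455 [-1.820e-01 -1.001e+00 -1.000e-03]
75 [0.433 0.162] 0.462 [-1.46e-01 -1.07e+00 -1.00e-03]
80 [0.437 0.176] 0.472 [-1.050e-01 -1.136e+00 -1.000e-03]
```

Request:
{"method": "apply_moves", "body": {"moves": [[0.07,-0.02,0.2,0,0,0,0.55],[0.07,-0.02,0.4,0,0,0,0.55],[0.07,-0.02,0.535,0,0,0,0.55],[0.07,-0.02,0.535,0,0,0,0.55],[0.07,-0.02,0.535,0,0,0,0],[0.07,-0.02,0.535,0,0,0,0],[0.07,-0.02,0.535,0,0,0,0],[0.07,-0.02,0.535,0,0,0,0],[0.07,-0.02,0.535,0,0,0,0]], "grip_force": 12}}

```text
time_s: 4.05
tool_pos: [0.5208, -0.0361, 0.1164]
tool_rot: [180.0, -0.1, 16.7]
force: [0.8, 2.2, 0.6]
grip_width: 0.0161
grasp_force: 0.8
```

```bash
python3 - <<'E'
from h import *
o=env.get_obs();print(o['time_s'],o['tool_pos'],o['tool_rot'],o['force'],o['grip_width'],o['grasp_force'])
h=o['tool_pos']; H=np.array([.607,.121]); v=h[:2]-H; print('rad',np.linalg.norm(v),np.degrees(np.arctan2(v[1],v[0])))
R0=R.from_euler('xyz',o['tool_rot'],degrees=True)
for a in np.arange(0,81,5):
    t=-np.radians(a); q=np.array([[np.cos(t),-np.sin(t)],[np.sin(t),np.cos(t)]])@v+H
    print(a,q.round(3),np.linalg.norm(q).round(3),(R0.inv().apply(np.r_[q-h[:2],0])/.2).round(3))
E
```

```text
4.05 [ 0.52080413 -0.03614672  0.11635787] [ 1.79975215e+02 -8.29235607e-02  1.66566583e+01] [0.80526712 2.23175103 0.63162406] 0.01608450851510678 0.7510718968114816
rad 0.1792339770395787 -118.7450178939238
0 [ 0.521 -0.036] 0.522 [ 0. -0.  0.]
5 [ 0.507 -0.028] 0.508 [-0.052 -0.058 -0.   ]
10 [ 0.495 -0.019] 0.495 [-0.1  -0.12 -0.  ]
15 [ 0.483 -0.008] 0.483 [-0.141 -0.187 -0.   ]
20 [0.472 0.003] 0.472 [-0.177 -0.256 -0.   ]
25 [0.462 0.015] 0.463 [-0.206 -0.329 -0.   ]
30 [0.454 0.028] 0.455 [-0.229 -0.403 -0.001]
35 [0.446 0.042] 0.448 [-0.246 -0.48  -0.001]
40 [0.44  0.056] 0.444 [-0.255 -0.557 -0.001]
45 [0.435 0.071] 0.441 [-0.258 -0.636 -0.001]
50 [0.431 0.086] 0.44 [-0.254 -0.714 -0.001]
55 [0.429 0.101] 0.441 [-0.243 -0.791 -0.001]
60 [0.428 0.117] 0.444 [-0.226 -0.867 -0.001]
65 [0.428 0.133] 0.448 [-0.202 -0.942 -0.001]
70 [0.43  0.148] 0.455 [-1.710e-01 -1.014e+00 -1.000e-03]
75 [0.433 0.164] 0.463 [-1.350e-01 -1.083e+00 -1.000e-03]
80 [0.437 0.179] 0.472 [-9.200e-02 -1.148e+00 -1.000e-03]
```

Request:
{"method": "apply_moves", "body": {"moves": [[0,0,0,0,0,0,0],[-0.026,-0.029,0,0,0,0,0],[-0.052,-0.058,0,0,0,0,0],[-0.1,-0.12,0,0,0,0,0],[-0.141,-0.187,0,0,0,0,0],[-0.177,-0.256,0,0,0,0,0],[-0.206,-0.329,0,0,0,0,0],[-0.229,-0.403,0,0,0,0,0],[-0.246,-0.48,0,0,0,0,0],[-0.246,-0.48,0,0,0,0,0]]}}

```text
time_s: 5.05
tool_pos: [0.4429, 0.0431, 0.1155]
tool_rot: [180.0, 0.2, 16.8]
force: [-2.8, -1.1, 5.8]
grip_width: 0.0135
grasp_force: 12.0
```

```bash
python3 - <<'E'
from h import *
o=env.get_obs();print(o['time_s'],o['tool_pos'],o['tool_rot'],o['force'],o['wrist_torque'],o['grip_width'],o['grasp_force'])
h=o['tool_pos']; H=np.array([.607,.121]); v=h[:2]-H; print('rad',np.linalg.norm(v),np.degrees(np.arctan2(v[1],v[0])))
R0=R.from_euler('xyz',o['tool_rot'],degrees=True)
for a in np.arange(0,51,5):
    t=-np.radians(a); q=np.array([[np.cos(t),-np.sin(t)],[np.sin(t),np.cos(t)]])@v+H
    print(a,q.round(3),np.linalg.norm(q).round(3),(R0.inv().apply(np.r_[q-h[:2],0])/.2).round(3))
E
```

```text
5.05 [0.44286555 0.04311332 0.11547799] [179.96058237   0.19500176  16.82698993] [-2.79917342 -1.06784867  5.82324207] [-0.28697708  0.65510863 -0.08720485] 0.013526418527321607 12.000175551802386
rad 0.18167677801872237 -154.61426905466254
0 [0.443 0.043] 0.445 [0. 0. 0.]
5 [0.437 0.058] 0.44 [-0.008 -0.079 -0.   ]
10 [0.432 0.073] 0.438 [-0.01  -0.158 -0.   ]
15 [0.428 0.088] 0.437 [-0.004 -0.237 -0.   ]
20 [0.426 0.104] 0.439 [ 0.008 -0.315 -0.   ]
25 [0.425 0.12 ] 0.442 [ 0.027 -0.392 -0.   ]
30 [0.426 0.136] 0.447 [ 0.053 -0.467 -0.001]
35 [0.428 0.151] 0.454 [ 0.085 -0.54  -0.001]
40 [0.431 0.167] 0.462 [ 0.123 -0.609 -0.001]
45 [0.436 0.182] 0.472 [ 0.168 -0.675 -0.001]
50 [0.442 0.197] 0.484 [ 0.217 -0.736 -0.001]
```

Request:
{"method": "apply_moves", "body": {"moves": [[-0.008,-0.079,0,0,0,0,0],[-0.01,-0.158,0,0,0,0,0],[-0.004,-0.237,0,0,0,0,0],[0.008,-0.315,0,0,0,0,0],[0.027,-0.392,0,0,0,0,0],[0.053,-0.467,0,0,0,0,0],[0.085,-0.54,0,0,0,0,0],[0.123,-0.609,0,0,0,0,0],[0.123,-0.609,0,0,0,0,0],[0.123,-0.609,0,0,0,0,0]]}}

```text
time_s: 6.05
tool_pos: [0.4319, 0.1658, 0.1151]
tool_rot: [-179.9, 0.2, 16.8]
force: [-5.1, 1.0, 5.9]
grip_width: 0.0134
grasp_force: 12.0
```

```bash
python3 - <<'E'
from h import *
o=env.get_obs();print(o['time_s'],o['tool_pos'],o['tool_rot'],o['force'],o['grip_width'],o['grasp_force'])
c,im,out=see('top','pics/t2.png',['door','door_handle','contact_spot'])
print(out)
c=im[90:330,130:400]; c=cv2.convertScaleAbs(cv2.resize(c,None,fx=2.5,fy=2.5,interpolation=cv2.INTER_CUBIC),alpha=1.6,beta=10)[:,:,::-1]; cv2.imwrite('pics/t2c.png',c)
E
```

```text
6.05 [0.43186309 0.16582306 0.11514442] [-179.94945279    0.23049124   16.76865872] [-5.06496179  0.96703642  5.91997581] 0.01342458461597147 12.001876179710962
{'door': [(0.76, [176.5, 245.7]), (0.55, [361.7, 267.9])], 'door_handle': [(0.74, [176.0, 251.2])], 'contact_spot': [(0.72, [239.1, 196.0]), (0.7, [240.0, 190.5])]}
```

View pics/t2c.png

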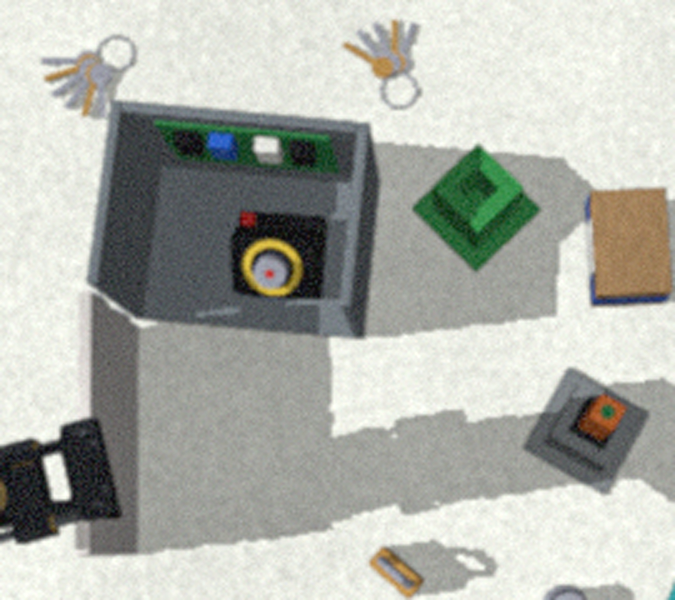

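Door is at about 1.5 rad: it runs straight out along crop x≈90–140, and the contact is exposed with the red dot at crop (269,272). Next I release the handle, lift and go to the wand.

Request:
{"method": "apply_moves", "body": {"moves": [[0,0,0,0,0,0,0.35],[0,0,0,0,0,0,0.35],[0,0,0,0,0,0,0.35],[0,0,-0.2,0,0,0,0.35],[0,0,-0.4,0,0,0,0.35],[0,0,-0.55,0,0,0,0.35],[0,0,-0.55,0,0,0,0.7]]}}

```text
time_s: 6.95
tool_pos: [0.4369, 0.1658, 0.2296]
tool_rot: [179.9, -0.4, 16.6]
force: [0.8, 1.1, 1.0]
grip_width: 0.0332
grasp_force: 0.0
```

Request:
{"method": "apply_moves", "body": {"moves": [[-0.12,1,0,0,0,0,0.7],[-0.12,1,0,0,0,0,0.7],[-0.12,1,0,0,0,0,0.7],[-0.12,1,0,0,0,0,0.7]]}}

```text
time_s: 7.35
tool_pos: [0.4678, -0.0342, 0.2247]
tool_rot: [180.0, 0.1, 16.7]
force: [1.6, 0.7, 0.0]
grip_width: 0.0583
grasp_force: 0.0
```

Request:
{"method": "apply_moves", "body": {"moves": [[-0.12,1,0,0,0,0,0.7],[-0.12,1,0,0,0,0,0.7],[-0.12,1,0,0,0,0,0.7],[-0.12,1,0,0,0,0,0.7]]}}

```text
time_s: 7.75
tool_pos: [0.5018, -0.2311, 0.2243]
tool_rot: [-180.0, 0.1, 16.6]
force: [0.7, -0.8, 0.6]
grip_width: 0.0608
grasp_force: 0.0
```

Request:
{"method": "apply_moves", "body": {"moves": [[-0.04,0.39,0,0,0,0.1,0.7],[-0.04,0.39,0,0,0,0.2,0.7],[-0.04,0.39,0,0,0,0.3,0.7],[-0.04,0.39,0,0,0,0.4,0.7],[-0.04,0.39,0,0,0,0.5,0.7],[-0.04,0.39,0,0,0,0.535,0.7],[-0.04,0.39,0,0,0,0.535,0.7],[-0.04,0.39,0,0,0,0.535,0.7]]}}

```text
time_s: 8.55
tool_pos: [0.5167, -0.3059, 0.2246]
tool_rot: [180.0, 0.1, -29.2]
force: [-0.7, 0.1, 0.0]
grip_width: 0.0607
grasp_force: 0.0
```

```bash
python3 - <<'E'
from h import *
o=env.get_obs(); print(o['time_s'],o['tool_pos'],o['tool_rot'],o['force'],o['qpos'])
c,im,out=see('wrist','pics/w2.png',['wand_grip','cradle'])
print(c['position'],c['orientation'],out)
print(proj(c,(.516,-.3085,.15)),proj(c,(.516,-.3085,.07)))
c,im,out=see('top','pics/t3.png',['door','door_handle','padlock','carton']);print(out)
E
```

```text
8.55 [ 0.51671407 -0.30590764  0.22458192] [ 1.79991302e+02  7.55042296e-02 -2.92398678e+01] [-0.70580657  0.0592368   0.02830035] [ 44.85646765  13.45885824 -19.78674568  89.76768656   4.63009205
  77.65688972 -94.66517549]
[ 0.57863303 -0.34118103  0.38692734] [-1.50033799e+01  6.55968231e-03 -1.19197009e+02] {'wand_grip': [(0.66, [312.4, 229.5])], 'cradle': [(0.97, [79.2, 56.3]), (0.85, [312.8, 193.9])]}
[312.41284783 249.7251122 ] [311.66504663 222.69048536]
{'door': [], 'door_handle': [], 'padlock': [(0.78, [287.2, 315.4])], 'carton': [(0.63, [374.9, 182.6])]}
```

View pics/w2.png

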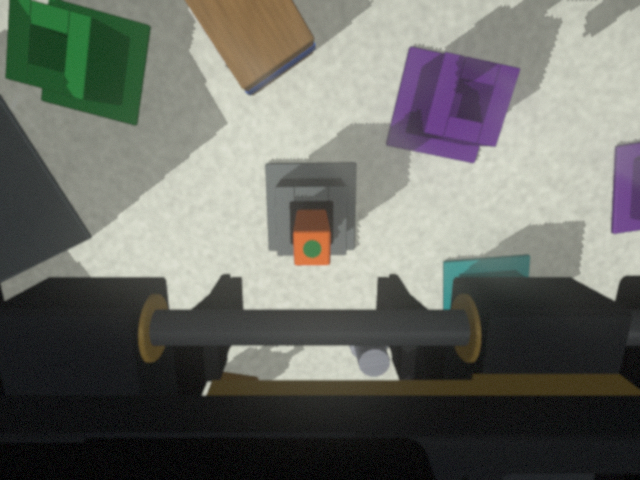

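The wand top's green dot is at (312,249), exactly where predicted, and the cradle is square to the tool. I grasp and lift.

Request:
{"method": "apply_moves", "body": {"moves": [[0.004,0.013,0.2,0,0,0,0.7],[0.004,0.013,0.4,0,0,0,0.7],[0.004,0.013,0.61,0,0,0,0.7],[0.004,0.013,0.61,0,0,0,0.7],[0.004,0.013,0.61,0,0,0,0.7],[0.004,0.013,0.61,0,0,0,0],[0.004,0.013,0.61,0,0,0,0],[0.004,0.013,0.61,0,0,0,0],[0.004,0.013,0.61,0,0,0,0],[0.004,0.013,0.61,0,0,0,0]], "grip_force": 35}}

```text
time_s: 9.95
tool_pos: [0.5168, -0.3087, 0.1041]
tool_rot: [180.0, -0.0, -29.3]
force: [0.1, -0.1, -0.3]
grip_width: 0.0289
grasp_force: 0.0
```

```bash
python3 - <<'E'
from h import *
o=env.get_obs(); print(o['time_s'],o['tool_pos'],o['tool_rot'],o['force'],o['grip_width'],o['grasp_force'])
E
```

```text
9.95 [ 0.51679325 -0.30872038  0.10412534] [ 1.79988198e+02 -4.85035933e-02 -2.93155943e+01] [ 0.07270048 -0.08777616 -0.26340929] 0.02890217230380813 0.0
```

Request:
{"method": "apply_moves", "body": {"moves": [[0,0,0,0,0,0,0],[0,0,0,0,0,0,0],[0,0,0,0,0,0,0],[0,0,-0.1,0,0,0,0],[0,0,-0.25,0,0,0,0],[0,0,-0.4,0,0,0,0],[0,0,-0.6,0,0,0,0],[0,0,-0.6,0,0,0,0],[0,0,-0.6,0,0,0,0],[0,0,-0.6,0,0,0,0]], "grip_force": 35}}

```text
time_s: 10.95
tool_pos: [0.5155, -0.3082, 0.2216]
tool_rot: [180.0, 0.2, -29.3]
force: [-0.5, 0.5, -2.0]
grip_width: 0.0236
grasp_force: 35.0
```

```bash
python3 - <<'E'
from h import *
o=env.get_obs(); print(o['time_s'],o['tool_pos'],o['tool_rot'],o['force'],o['grip_width'],o['grasp_force'])
c,im,out=see('scene','pics/s3.png',['wand_grip','wand_tip','door_handle','contact_spot']);print(out)
h=o['tool_pos']
print(proj(c,h+[0,0,.019-.008+.037]),proj(c,h+[0,0,.019-.008-.103]))
c2=cv2.convertScaleAbs(cv2.resize(im[120:320,210:500],None,fx=2.7,fy=2.7,interpolation=cv2.INTER_CUBIC),alpha=1.5,beta=10); cv2.imwrite('pics/s3c.png',c2[:,:,::-1])
E
```

```text
10.95 [ 0.51546809 -0.30823629  0.2215675 ] [179.99470508   0.19056086 -29.32681556] [-0.45351733  0.5321781  -1.96127829] 0.023553403242881157 34.99531426699832
{'wand_grip': [(0.74, [268.0, 220.9]), (0.65, [299.4, 222.1])], 'wand_tip': [(0.73, [268.5, 223.4])], 'door_handle': [(0.8, [402.3, 190.3])], 'contact_spot': [(0.51, [407.6, 245.1]), (0.44, [235.3, 244.8])]}
[267.46969029 197.61257349] [270.21595111 249.50037778]
```

View pics/s3c.png

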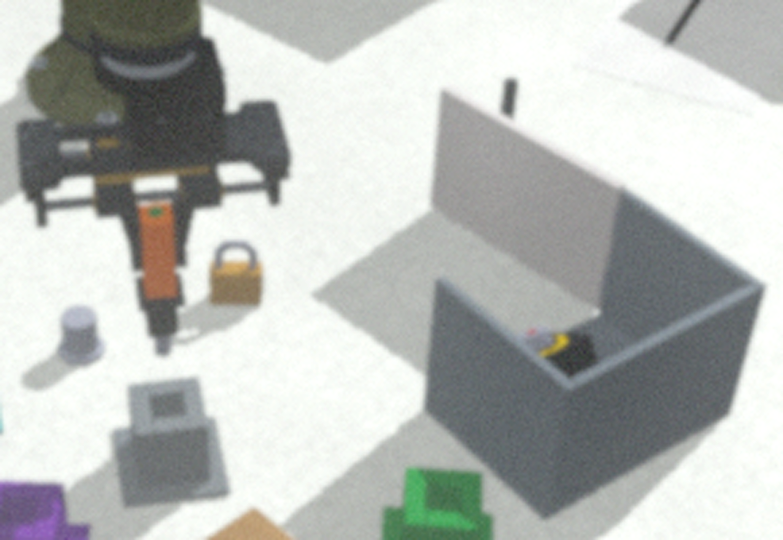

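The wand is held straight: its tip is at crop (163,350), 1 px from prediction. The door stays open. Now I carry it round to the front of the cabinet.

Request:
{"method": "apply_moves", "body": {"moves": [[-0.2,-0.25,-0.05,0,0,0,0],[-0.4,-0.5,-0.08,0,0,0,0],[-0.5,-0.58,-0.08,0,0,0,0],[-0.5,-0.58,-0.08,0,0,0,0],[-0.5,-0.58,-0.08,0,0,0,0]]}}

```text
time_s: 11.7
tool_pos: [0.4862, -0.1568, 0.2399]
tool_rot: [180.0, -0.1, -29.1]
force: [-0.1, -1.1, -1.5]
grip_width: 0.0239
grasp_force: 35.0
```

```bash
python3 - <<'E'
from h import *
o=env.get_obs(); print(o['time_s'],o['tool_pos'],o['tool_rot'],o['qpos'])
print(go([.50,-.01,.24],[180,-35,-3.5]))
E
```

```text
11.7 [ 0.4861913  -0.15684462  0.23987201] [ 1.79950077e+02 -5.99672115e-02 -2.91100228e+01] [  39.52043421    1.99199387  -25.1086975   100.38251182    0.92973391
   77.76980182 -104.88128393]
[-0.297 -0.675 -0.002  0.092  0.4   -0.288]
```

Request:
{"method": "apply_moves", "body": {"moves": [[-0.04,-0.12,0,0.015,0.065,-0.047,0],[-0.09,-0.23,0,0.03,0.13,-0.095,0],[-0.15,-0.34,0,0.045,0.2,-0.144,0],[-0.2,-0.45,0,0.06,0.265,-0.19,0],[-0.25,-0.56,0,0.076,0.33,-0.24,0],[-0.297,-0.675,0,0.092,0.4,-0.288,0],[-0.297,-0.675,0,0.092,0.4,-0.288,0],[-0.297,-0.675,0,0.092,0.4,-0.288,0],[-0.297,-0.675,0,0.092,0.4,-0.288,0],[-0.297,-0.675,0,0.092,0.4,-0.288,0]]}}

```text
time_s: 12.7
tool_pos: [0.5157, -0.0109, 0.188]
tool_rot: [179.8, -28.5, -5.2]
force: [-1.7, -0.6, -2.0]
grip_width: 0.0239
grasp_force: 35.0
```

```bash
python3 - <<'E'
from h import *
o=env.get_obs(); print(o['time_s'],o['tool_pos'],o['tool_rot'],o['qpos'],o['force'],o['grasp_force'])
D=np.array([.6432,-.015,.077]); n=R.from_euler('xyz',[180,-35,-3.5],degrees=True).apply([0,0,-1]); print(n)
print(go(D+n*.143,[180,-35,-3.5]))
E
```

```text
12.7 [ 0.51566136 -0.01094106  0.18796839] [179.79851263 -28.45951294  -5.19797227] [  8.72404682 -17.06392437 -12.00618453 127.92071626   1.38314564
  40.66702429 -99.71766974] [-1.74657555 -0.56670949 -1.95615219] 34.99350242083892
[-0.5725066   0.035016    0.81915204]
[ 0.214 -0.026  0.081  0.013  0.076 -0.017]
```

Request:
{"method": "apply_moves", "body": {"moves": [[0.1,-0.013,0.04,0.006,0.038,-0.008,0],[0.214,-0.026,0.081,0.013,0.076,-0.017,0],[0.214,-0.026,0.081,0.013,0.076,-0.017,0],[0.214,-0.026,0.081,0.013,0.076,-0.017,0],[0.214,-0.026,0.081,0.013,0.076,-0.017,0]]}}

```text
time_s: 13.2
tool_pos: [0.5629, -0.0121, 0.1971]
tool_rot: [-179.1, -35.1, -4.3]
force: [0.0, -0.0, -2.0]
grip_width: 0.0243
grasp_force: 35.0
```

```bash
python3 - <<'E'
from h import *
o=env.get_obs(); print(o['time_s'],o['tool_pos'],o['tool_rot'],o['qpos'],o['force'],o['grasp_force'])
c,im,out=see('wrist','pics/w3.png',['contact_spot','reader'])
print(out,c['position'],c['orientation'])
D=np.array([.6432,-.015,.077]); print(proj(c,D)); n=R.from_euler('xyz',[180,-35,-3.5],degrees=True).apply([0,0,-1])
print(go(D+n*.143,[180,-35,-3.5]))
E
```

```text
13.2 [ 0.56285399 -0.01210134  0.19711252] [-179.06302758  -35.13729073   -4.28469219] [  6.12853324 -14.79312819  -8.77090323 128.03092016   2.0151698
  31.61166264 -98.43102086] [ 0.03113862 -0.03401604 -2.004342  ] 34.99520790763199
{'contact_spot': [(0.94, [303.3, 224.2])], 'reader': [(0.6, [308.5, 211.5])]} [ 0.5272933  -0.01282173  0.37052897] [ 20.212603     0.7554687  -93.69986453]
[307.48296052 230.24411074]
[-0.018 -0.007  0.009 -0.006 -0.003 -0.007]
```

View pics/w3.png

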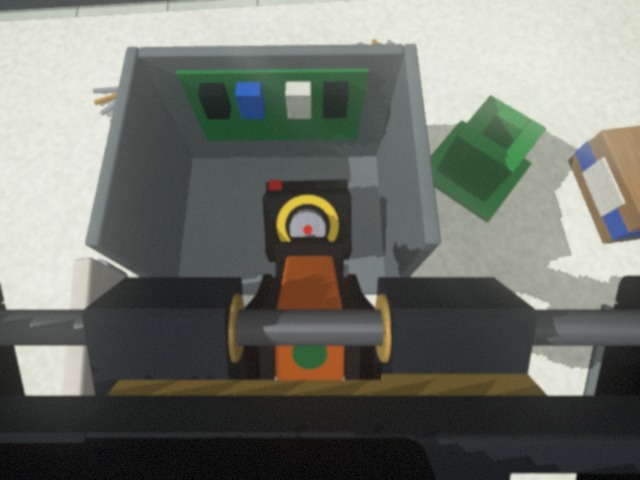

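The dot sits at (307,230), exactly as predicted. The reader's back edge is level in the picture, like the cabinet's, so the reader yaw is about -3.7°.

Request:
{"method": "apply_moves", "body": {"moves": [[-0.018,-0.007,0.07,-0.006,-0.003,-0.007,0],[-0.018,-0.007,0.14,-0.006,-0.003,-0.007,0],[-0.018,-0.007,0.21,-0.006,-0.003,-0.007,0],[-0.018,-0.007,0.21,-0.006,-0.003,-0.007,0],[-0.018,-0.007,0.21,-0.006,-0.003,-0.007,0]]}}

```text
time_s: 13.85
tool_pos: [0.5845, -0.0108, 0.1612]
tool_rot: [-180.0, -35.0, -3.5]
force: [-0.7, -0.3, -1.9]
grip_width: 0.0236
grasp_force: 35.0
```

```bash
cat > st.py <<'E'
from h import *
o=env.get_obs(); print(o['time_s'],o['tool_pos'],o['tool_rot'],o['qpos'].round(1),o['force'],o['grasp_force'])
D=np.array([.6432,-.015,.077]); q=[180,-35,-3.7]; n=R.from_euler('xyz',q,degrees=True).apply([0,0,-1])
z=R.from_euler('xyz',o['tool_rot'],degrees=True).apply([0,0,1]); e=o['tool_pos']+.093*z-D
print('gap mm',1000*e@n,'lateral',(1000*(e-n*(e@n))).round(1),'ang',np.degrees(np.arccos(-z@n)),'Fn',(o['force']-[0,0,-2])@n)
print(go(D+n*.093,q))
E
python3 st.py
```

```text
13.85 [ 0.58446391 -0.01084423  0.16118911] [-179.99891752  -34.95619753   -3.47614457] [   7.3   -9.1  -10.8  127.9    5.6   26.4 -101.6] [-0.69568575 -0.33763719 -1.88665038] 34.99508027918637
gap mm 9.737182290707167 lateral [ 0.   0.6 -0. ] ang 0.13662315310108095 Fn 0.47855041918868646
[-0.     0.002  0.049 -0.002  0.001  0.002]
```

Advance 8 mm slowly, then read the force.

Request:
{"method": "apply_moves", "body": {"moves": [[0,0,0.015,0,0,0,0],[0,0,0.03,0,0,0,0],[0,0,0.04,0,0,0,0],[0,0,0.04,0,0,0,0],[0,0,0.04,0,0,0,0]]}}

```text
time_s: 14.35
tool_pos: [0.5893, -0.0112, 0.1547]
tool_rot: [-180.0, -35.0, -3.5]
force: [-0.0, 0.5, -1.0]
grip_width: 0.0235
grasp_force: 35.0
```

```bash
python3 st.py
```

```text
14.35 [ 0.58927473 -0.01118622  0.15466727] [-179.998493    -34.99293533   -3.48067882] [   7.5   -8.   -11.   127.8    6.3   25.4 -102.2] [-0.0353703   0.47771167 -1.00207202] 34.99520431039855
gap mm 1.6284914880303858 lateral [0.2 0.5 0.1] ang 0.127489354376852 Fn 0.8553821524453225
[-0.001  0.002  0.008 -0.001  0.     0.002]
```

Request:
{"method": "apply_moves", "body": {"moves": [[0,0,0.008,0,0,0,0],[0,0,0.015,0,0,0,0],[0,0,0.015,0,0,0,0],[0,0,0.015,0,0,0,0]]}}

```text
time_s: 14.75
tool_pos: [0.5912, -0.0112, 0.1524]
tool_rot: [-180.0, -35.0, -3.5]
force: [-0.6, -0.5, -0.8]
grip_width: 0.024
grasp_force: 35.0
```

```bash
python3 st.py
```

```text
14.75 [ 0.59117267 -0.0112477   0.15236135] [-179.99511992  -35.01388183   -3.47844761] [   7.5   -7.6  -11.1  127.8    6.5   25.  -102.4] [-0.64026075 -0.49940339 -0.81865771] 34.99515927163884
gap mm -1.3490093862267445 lateral [0.5 0.6 0.3] ang 0.13270647592672846 Fn 1.3156869388439612
[-0.002  0.002 -0.007 -0.002 -0.     0.002]
```

Request:
{"method": "apply_moves", "body": {"moves": [[0,0,0.006,0,0,0,0],[0,0,0.0125,0,0,0,0],[0,0,0.0125,0,0,0,0],[0,0,0.0125,0,0,0,0]]}}

```text
time_s: 15.15
tool_pos: [0.5926, -0.0113, 0.1503]
tool_rot: [-180.0, -35.0, -3.5]
force: [-0.8, 0.4, 0.0]
grip_width: 0.0242
grasp_force: 35.0
```

```bash
python3 st.py; python3 - <<'E'
from h import *
F=[]
for i in range(8):
    viewer.read_camera('wrist'); F.append(env.get_obs()['force'])
F=np.array(F); print(F.mean(0),F.std(0))
E
```

```text
15.15 [ 0.59260804 -0.01133542  0.1503135 ] [-179.99448155  -35.0149943    -3.4790049 ] [   7.6   -7.2  -11.1  127.7    6.8   24.7 -102.6] [-0.79450981  0.3606174   0.03377123] 34.9949486204423
gap mm -3.851330116268537 lateral [0.5 0.6 0.3] ang 0.13314565727490174 Fn 2.134078053598247
[-0.003  0.002 -0.019 -0.002 -0.     0.002]
[-0.4886413   0.053987   -0.13605216] [0.49837422 0.4601405  0.45673816]
```

Request:
{"method": "apply_moves", "body": {"moves": [[0,0,0.006,0,0,0,0],[0,0,0.0125,0,0,0,0],[0,0,0.0125,0,0,0,0],[0,0,0.0125,0,0,0,0]]}}

```text
time_s: 15.95
tool_pos: [0.594, -0.0114, 0.1482]
tool_rot: [-180.0, -35.0, -3.5]
force: [-0.7, 0.4, 0.7]
grip_width: 0.0237
grasp_force: 35.0
```

```bash
python3 st.py; python3 - <<'E'
from h import *
F=[]
for i in range(12):
    im=viewer.read_camera('wrist'); F.append(env.get_obs()['force'])
F=np.array(F); f=F.mean(0); print(f,(f-[-.2,0,-1.9])@[-.5725,.035,.819])
cv2.imwrite('pics/w4.png',cv2.convertScaleAbs(cv2.resize(im[120:300,200:440],None,fx=3.2,fy=3.2,interpolation=cv2.INTER_CUBIC),alpha=1.4)[:,:,::-1])
E
```

```text
15.95 [ 0.59403468 -0.01140145  0.1482392 ] [-179.99423002  -35.01347321   -3.47768934] [   7.6   -6.8  -11.2  127.7    7.    24.4 -102.8] [-0.69899757  0.41416167  0.67287497] 34.9946971423924
gap mm -6.369523562548733 lateral [0.5 0.6 0.3] ang 0.13398170810360013 Fn 2.604913711642315
[-0.002  0.002 -0.032 -0.002 -0.     0.002]
[-0.8870203   0.49116045  1.11714167] 2.881548767685637
```

View pics/w4.png

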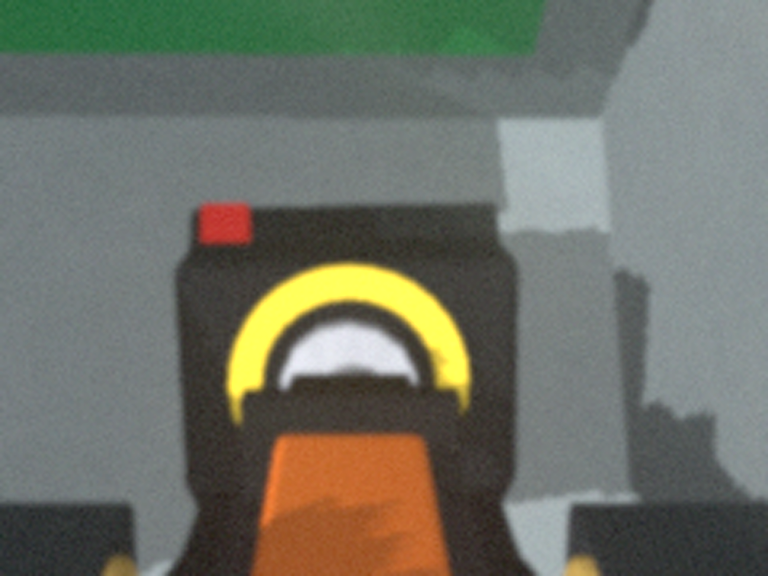

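The wand is centred left to right on the contact, with its collar at (350,410) below the ring centre at x≈348. The disc is pressed in with about 2.9 N, which is roughly half-way. Both geometry and force agree at about 6 mm, so I hand in.

```bash
python3 -c "
from h import *
print(env.sign_off())"
```

```text
the job is handed in; nothing more can be done
None
```

I handed the job in at about 17 s with the door open to roughly 1.5 rad and the wand still held square on the red dot. The contact is pressed in about 6 mm with about 2.9 N, by arm position and force readings. The hand-in did not return a verdict.

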